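# Unscrew the stoneware crock's tight lid and park it on the trivet

### The arm

A 6-joint arm with a two-finger parallel gripper is mounted at the origin on the work surface. World frame = base frame: x ahead of the robot, y to its left, z up, the work surface at z = 0. Lengths are in m, angles in rad, forces in N, time in s.
With the tool pointing down it reaches from about 0.425 to 1.125 m from the base axis. Payload 14.9 kg.
Tool frame: the origin (TCP) lies at the very end of the fingers, on their centre line; the grasp point (between the pads) lies 19 mm behind it; z points along the fingers, y is the direction in which the jaws open and shut (so a half turn about z gives the same grasp; the last joint's range is limited). The gripper opens to 91 mm and grips with 3 to 60 N. Pads are 32 mm wide; open, the fingers measure 118 mm over their backs; the gripper's body (76 mm by 178 mm) begins 60 mm behind the grasp point.
Start: joints at [1.286, 0.379, 1.734, -0, 1.028, -0.033], TCP at [0.174, 0.678, 0.191] pointing down, gripper open.
Joint ranges: [-2.77, 2.77], [-0.74, 2.19], [0, 2.66], [-1.06, 4.2], [0.31, 2.87], [-3.08, 3.08]. Speed limits (rad/s): [1.89, 1.89, 2.39, 3.14, 3.14, 3.14].

### API

Orientations are given as a unit quaternion [w, x, y, z].
In Python, from workcell import r gives the robot as it stands.
- The arm moves only by the tool apply_moves, never from a script. Its argument "increments" is a list of rows, each a list of 6 numbers: the shift along the tool's x, y, z in cm, then the turn, a rotation vector about the tool's x, y, z in rad. A call has 1 to 10 rows; each row is the pose to reach, as a shift and turn from the pose commanded when the call began, along the tool's axes at that moment; what a row does not reach only later rows make up. A row lasts 1/8 s, in which the tool goes at most 62.5 mm and 10.7 degrees, less where a joint would pass 70% of its speed; a pose out of reach is approached as far as the arm can. A call with a gripper value outside its range is refused whole. "hand" is the closure, from -1 (fully open) to 1 (shut), so that 0 is half open, set as the call begins (left out, the last holds). The fingers move at their own pace and stop on an object; "squeeze" is the grip in N (left out, the last holds). Time passes only in rows, so rows that repeat a pose let the fingers close. It gives the time, the measured TCP pose, the force and the opening at its end, in the units of the state.
- r.observe(): the state, without advancing time (a new reading comes with each control period).
- r.grab_frame(name): name is "scene" or "side" or "wrist"; returns a dict with "image" (384x512x3 uint8, blue, green, red), "z_map" (384x512 float32, m along the optical axis (not along the pixel's ray), 0 where there is no reading), "fov_y" (degrees; the focal length in pixels is half the picture's height over the tangent of half this angle, whatever the lens; pixels are square), "cx", "cy" (the principal point, pixels), "extrinsics" (4x4, takes a point from world to camera coordinates). Camera axes: x right, y down, z forward; pixel columns grow to the right and rows downward; lengths in m; the calibration is good to about 2 mm. A picture is of the moment at which its call begins.
- r.job_done(): hands the job in, once; it reports no verdict.
The state is a dict: "clock": time; "joint_positions": joint angles; "joint_vel": joint speeds; "effort": joint torques, N m; "tool_pos": TCP position; "tcp_rot": TCP orientation; "ft_force": force on the tool from outside, world axes, zero at the start; "ft_torque": the same for the moment, N m; "width": opening from 0.0 (shut) to 1.0 (fully open).
Only numpy, scipy, OpenCV 4.12 (cv2) and the standard library are available. Lean on these libraries where they do the work, as an engineer would, in place of code of your own. Each camera call takes 0.05 s, during which the arm holds its last target. There are 200 camera calls.

### The job

Open the stoneware crock: break its tight aluminium screw lid loose and keep turning it anticlockwise, regripping as often as needed, until the thread lets go and the lid lifts off freely, then set the lid down flat, top side up, wholly on the round cork trivet. Do not lift or tip the crock and leave it standing about where it is, do not let the lid drop, and leave the other things on the counter alone.

Things in the scene. Friction and masses are not known exactly. Their poses are not given: they have to be found in the camera images.
- crock: beige glazed stoneware crock with two brown bands, loose on the counter and heavy (about 2.3 kg); round body 104 mm across, 172 mm tall with its lid on; above 88 mm its shoulder slopes in (below 117 mm all around the lid) to a threaded neck 50 mm across, 57 mm over the thread. Origin: centre of the underside, z up. Its yaw is random and says nothing of use
- lid_center (a point): centre, half-way up (19.5 mm over its lower edge), of the ribbed aluminium screw lid: round, 66 mm across, 39 mm high, about 100 g, flat top, z up out of the top. Screwed on, it hides the neck, its lower edge 133 mm and its top 172 mm over the counter. Once its thread has let go it comes up with its own weight alone
- crock_mouth (a point): centre of the neck's rim, 159 mm over the counter. Right-hand thread: anticlockwise from above loosens; the lid rises 18 mm per turn, with 1.5 mm of play. A rubber seal holds it tight at first (0.2 to 0.6 N m), easing after an eighth of a turn. It lets go after 0.8 to 0.9 turn in all; then lift it 12 mm more to clear the rim. While the thread holds, a pull of over 20 N lifts the crock
- trivet_top (a point): centre of the upper face of the round cork trivet, 150 mm across, 10 mm thick, fixed to the counter; z up
- shaker: glass shaker with a domed steel top, 66 mm across, 137 mm tall; origin at the centre of its underside; to be left alone
- tub: white plastic tub with a green flip-top lid, 82 by 116 by 108 mm; origin at the centre of its underside; to be left alone
- mill: dark wooden pepper mill, 60 mm across, 170 mm tall; origin at the centre of its underside; to be left alone
- mug: blue mug, 82 mm across, 92 mm tall, handle on its own +y side; origin at the centre of its underside; to be left alone
- bowl: white bowl, 124 mm across, 55 mm tall; origin at the centre of its underside; to be left alone
- scoop: aluminium scoop lying on the counter, 170 mm long along its own x, 45 mm wide, 37 mm tall; origin under the back wall of its blade; to be left alone
- utensil_pot: white pot, 110 mm across and 135 mm tall, with cooking tools that stand up to 285 mm; origin at the centre of its underside; to be left alone
Things that resemble listed ones, but are neither listed nor needed, are in the scene too. Of the things shaped like the part that bears lid_center, the aluminium one is meant.

How it is judged:
On the way, in this order (a step that is already met when the one before it is completed fails the run):
1. the lid is broken loose: turned up the thread by at least 3 mm, over the standing crock (z of lid_center in the frame of crock between 0.1575 and 0.172 m and horizontal distance between lid_center and crock below 0.01 m and height (world z) of crock below 0.004 m), for 0.05 s.
2. the lid is lifted clear of the rim while the crock stands (z of lid_center in the frame of crock above 0.186 m and height (world z) of crock below 0.004 m), for 0.1 s.
At the end, for the whole second after the job is handed in: The lid rests flat (within 6 degrees), top side up and still, wholly on the cork trivet (its centre within 42 mm of the trivet's), and the crock stands upright on the counter within 40 mm of where it was (horizontal distance between lid_center and trivet_top below 0.042 m and z of lid_center in the frame of trivet_top between 0.0155 and 0.0225 m and angle between lid_center's own z axis and vertical below 0.1 rad and linear speed of lid below 0.02 m/s and angle between crock's own z axis and vertical below 0.05 rad and height (world z) of crock below 0.004 m and distance of crock from where it was at the start of the episode below 0.04 m); the robot touches nothing.
It fails at once if the crock is lifted more than 10 mm off the counter (height (world z) of crock above 0.01 m).
It fails at once if the crock is tipped by more than 12 degrees (angle between crock's own z axis and vertical above 0.21 rad).
It fails at once if the crock is pushed more than 60 mm from its place (distance of crock from where it was at the start of the episode above 0.06 m).
It fails at once if the lid is let go in the air (more than 20 mm above the trivet or 30 mm above the counter, away from the crock) (contact force between the fingers and lid below 0.05 N and height (world z) of lid_center above 0.0495 m and horizontal distance between lid_center and crock above 0.075 m).
It fails at once if another thing on the counter is shifted by more than 30 mm or knocked over (distance of any of shaker, tub, mill, mug, bowl, scoop, utensil_pot from where it was at the start of the episode above 0.03 m or angle between any of shaker, tub, mill, mug, utensil_pot's own z axis and vertical above 0.5 rad).
It also fails if it takes over 67 s, if anything falls off the work surface, if the arm or the gripper's body presses on something with over 40 N, if the wrist force passes 120 N, or if a joint passes its speed limit or range.

## Working session

There is one attempt and no reset: what is moved stays moved. The work goes in short steps, Python scripts to look and compute and a tool call to move; the robot and the scene stay as the last step left them, time stands still between calls to the robot, and variables do not carry over. Pictures are saved under pics/ and viewed, about 8 in all and at most 12, crops included, and the job is handed in when it is done.

Besides the shell and the picture viewer there is one more tool, called after ">>>" by a JSON object that holds its "method" and its "body". apply_moves: Moves the arm, as the interface text tells. Its arguments: {"type":"object","properties":{"increments":{"type":"array"},"hand":{"type":"number"},"squeeze":{"type":"number"}},"required":["increments"]}

```bash
ls; mkdir -p pics; cat > h.py <<'E'
import numpy as np,cv2
from workcell import r
def grab(n,save=None):
    f=r.grab_frame(n)
    if save: cv2.imwrite('pics/'+save,f['image'])
    np.savez('/tmp/%s.npz'%n,**{k:np.asarray(v) for k,v in f.items()})
    return f
def cloud(f):
    z=np.asarray(f['z_map']);h,w=z.shape
    F=h/2/np.tan(np.radians(float(f['fov_y']))/2)
    u,v=np.meshgrid(np.arange(w),np.arange(h))
    P=np.stack([(u-f['cx'])/F*z,(v-f['cy'])/F*z,z],-1)
    E=np.asarray(f['extrinsics'])
    W=(P-E[:3,3])@E[:3,:3]
    W[z<=0]=np.nan
    return W
E
python3 - <<'E'
from h import *
a=grab('scene');b=grab('side')
cv2.imwrite('pics/a.png',a['image']);cv2.imwrite('pics/b.png',b['image'])
print(r.observe())
E
```

```text
pics
{'clock': 0.1, 'joint_positions': array([ 1.28570169e+00,  3.79352838e-01,  1.73469932e+00,  2.45010189e-05,
        1.02853922e+00, -3.33090498e-02]), 'joint_vel': array([-4.57957276e-05, -7.96563013e-04,  4.75491869e-04, -1.43378157e-03,
       -1.26710868e-03,  5.12425795e-04]), 'effort': array([-2.02705611e-03, -7.65032530e+01, -4.35295522e+01,  6.51960424e-02,
        3.98031157e-02, -6.31113721e-06]), 'tool_pos': array([0.17429355, 0.67756622, 0.18996759]), 'tcp_rot': array([-8.95209974e-05,  1.25566775e-01,  9.92085045e-01, -4.91382472e-04]), 'ft_force': array([ 0.54848737,  0.63548741, -0.23125224]), 'ft_torque': array([ 0.00913076,  0.01534321, -0.01538185]), 'width': 1.0007000278577831}
```

View pics/a.png

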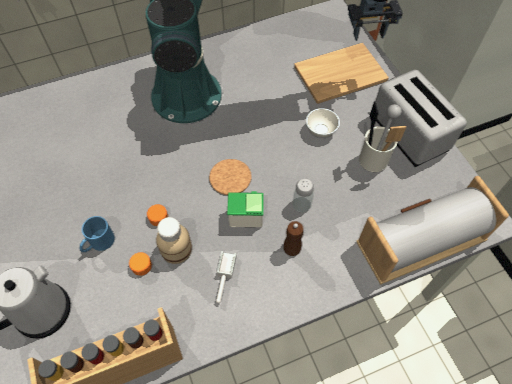

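View pics/b.png

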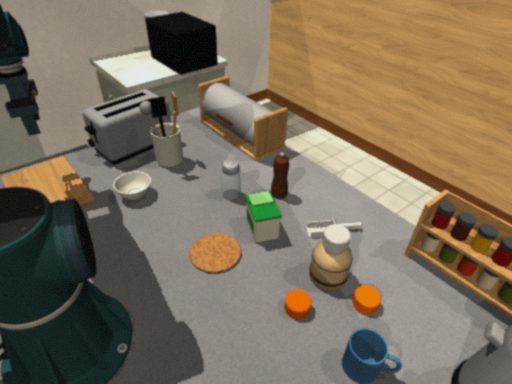

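The scene view shows the crock at (173,243) with its lid near (168,230), the cork trivet at (230,177), two orange decoy lids at (157,215) and (140,264), the tub at (246,209) and the mug at (96,235). The side view agrees: lid at (337,238), trivet at (215,253).

```bash
python3 - <<'E'
from h import *
for n in ['scene','side']:
    f=np.load('/tmp/%s.npz'%n);f={k:f[k] for k in f};W=cloud(f);im=f['image']
    # scale scene picks; lid = points with z in .165-.18 near crock
    c={'scene':(230,168),'side':(238,337)}[n]
    Z=W[...,2];m=np.zeros(Z.shape,bool);m[c[0]-25:c[0]+25,c[1]-25:c[1]+25]=1
    s=m&(Z>.164)&(Z<.182)
    p=W[s];print(n,'lid',len(p),np.median(p,0),p.min(0),p.max(0))
    (x,y),rad=cv2.minEnclosingCircle(p[:,:2].astype(np.float32));print(' circ',x,y,rad)
    c={'scene':(177,230),'side':(253,215)}[n]
    hsv=cv2.cvtColor(im,cv2.COLOR_BGR2HSV);m=np.zeros(Z.shape,bool);m[c[0]-22:c[0]+22,c[1]-30:c[1]+30]=1
    s=m&(hsv[...,1]>90)&(hsv[...,0]<20)&(Z<.02)
    p=W[s];(x,y),rad=cv2.minEnclosingCircle(p[:,:2].astype(np.float32));print(' triv',len(p),x,y,rad,p[:,2].mean())
    for nm,c in ({'tub':(209,246),'mug':(235,96),'or1':(215,157),'or2':(264,140),'shk':(188,304),'mill':(235,294),'scoop':(270,225)} if n=='scene' else {}).items():
        print(nm,W[c])
    b=W[...,2]; 
    if n=='scene':
        m=np.zeros(Z.shape,bool);m[190:235,220:270]=1
        p=W[m&(Z>.09)];print('tub',p.min(0),p.max(0))
E
```

```text
scene lid 365 [ 0.62671168 -0.23799599  0.17363815] [ 0.59008855 -0.27057176  0.16412199] [ 0.65910486 -0.20578425  0.18196925]
 circ 0.62469881772995 -0.23941174149513245 0.034843385219573975
 triv 1144 0.42755231261253357 0.022732792422175407 0.07683274149894714 0.009969669408248434
tub [0.62105229 0.00978994 0.10106842]
mug [ 0.47430731 -0.47156394  0.0068685 ]
or1 [ 0.50044833 -0.26141864  0.04373908]
or2 [ 0.64665394 -0.35986385  0.04244592]
shk [0.63696923 0.20417142 0.13280148]
mill [0.78199446 0.10126262 0.14875531]
scoop [ 0.75162897 -0.11663122  0.00349118]
tub [ 0.54137594 -0.05072269  0.09000233] [0.65890943 0.08343687 0.11887829]
side lid 455 [ 0.61713761 -0.24100187  0.1749628 ] [ 0.58905052 -0.27061782  0.16420053] [ 0.65221784 -0.20528143  0.17888521]
 circ 0.6206800937652588 -0.23812679946422577 0.03294890373945236
 triv 1626 0.42812004685401917 0.024211812764406204 0.07754865288734436 0.011691220335350853
```

>>> {"method": "apply_moves", "body": {"increments": [[0,0,-6,0,0,0],[0,0,-11,0,0,0.15],[-4,-4,-11,0,0,0.3],[-8,-8,-11,0,0,0.45],[-13,-12,-11,0,0,0.6],[-18,-16,-11,0,0,0.75],[-23,-20,-11,0,0,0.9],[-28,-24,-11,0,0,1.05],[-32,-28,-11,0,0,1.2],[-36,-33,-11,0,0,1.35]], "hand": -1, "squeeze": 60}}

```text
clock: 1.35
tool_pos: [0.4409, 0.2683, 0.3004]
tcp_rot: [0.0, 0.72, 0.694, -0.0]
ft_force: [1.7, 0.3, 0.7]
width: 1.002
```

>>> {"method": "apply_moves", "body": {"increments": [[-5,2,0,0,0,0.18],[-10,4,0,0,0,0.36],[-15,6,0,0,0,0.54],[-20,8,0,0,0,0.72],[-25,10,0,0,0,0.9],[-30,12,0,0,0,1.08],[-35,14,0,0,0,1.26],[-40,16,0,0,0,1.44],[-45,18,0,0,0,1.62],[-50,20,0,0,0,1.8]]}}

```text
clock: 2.6
tool_pos: [0.6248, -0.2375, 0.3002]
tcp_rot: [-0.0, 0.991, -0.133, -0.0]
ft_force: [0.0, 0.6, -0.1]
width: 1.001
```

>>> {"method": "apply_moves", "body": {"increments": [[0,0,0,0,0,0.18],[0,0,0,0,0,0.36],[0,0,0,0,0,0.54],[0,0,0,0,0,0.72],[0,0,0,0,0,0.9],[0,0,0,0,0,1.08],[0,0,0,0,0,1.26],[0,0,0,0,0,1.43],[0,0,0,0,0,1.43]]}}

```text
clock: 3.72
tool_pos: [0.6244, -0.2357, 0.3002]
tcp_rot: [-0.0, -0.664, 0.748, 0.0]
ft_force: [-0.3, 0.4, 0.3]
width: 1.0
```

```bash
python3 - <<'E'
from h import *
f=grab('wrist','w1.png');s=r.observe();print(s['joint_positions'],s['tool_pos'],s['tcp_rot'],s['ft_force'])
W=cloud(f);Z=W[...,2]
m=(Z>.166)&(Z<.18)&(np.hypot(W[...,0]-.622,W[...,1]+.239)<.06)
p=W[m];print(len(p),p[:,2].mean(),p.mean(0),cv2.minEnclosingCircle(p[:,:2].astype(np.float32)))
ii=np.argwhere(m);print(ii.min(0),ii.max(0))
E
```

```text
[-3.95823056e-01  2.23096945e-01  1.72838519e+00 -2.99732048e-05
  1.19058235e+00  2.86136394e+00] [ 0.62441843 -0.23568717  0.3002679 ] [-1.14603772e-04 -6.65084174e-01  7.46768361e-01  2.06682090e-04] [-0.86414549 -0.4902739   1.60495751]
2261 0.17341961543700823 [ 0.62357381 -0.24042795  0.17341962] ((0.6236190795898438, -0.23870611190795898), 0.03325274586677551)
[151 231] [204 284]
```

View pics/w1.png

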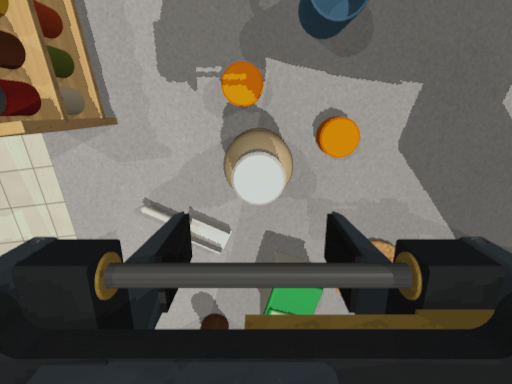

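The wrist view shows the aluminium lid at (258,178), centred between the fingers, with orange decoys at (242,84) and (339,136) low on the counter. Its measured radius is 33 mm and its height 0.173 m, both as expected. Descending.

>>> {"method": "apply_moves", "body": {"increments": [[0.3,0,5,0,0,0],[0.3,0,10,0,0,0],[0.3,0,13,0,0,0],[0.3,0,15,0,0,0],[0.3,0,16.1,0,0,0],[0.3,0,16.1,0,0,0]]}}

```text
clock: 4.53
tool_pos: [0.6243, -0.2388, 0.1396]
tcp_rot: [-0.0, -0.664, 0.748, 0.0]
ft_force: [0.1, 0.2, 0.7]
width: 0.998
```

>>> {"method": "apply_moves", "body": {"increments": [[0,0,0,0,0,0],[0,0,0,0,0,0],[0,0,0,0,0,0],[0,0,0,0,0,0],[0,0,0,0,0,0],[0,0,0,0,0,0]], "hand": 1, "squeeze": 60}}

```text
clock: 5.28
tool_pos: [0.6242, -0.2388, 0.14]
tcp_rot: [-0.0, -0.664, 0.748, -0.0]
ft_force: [-3.6, 0.7, 4.8]
width: 0.708
```

>>> {"method": "apply_moves", "body": {"increments": [[0,0,0.15,0,0,0],[0,0,0.15,0,0,0]]}}

```text
clock: 5.52
tool_pos: [0.6243, -0.2389, 0.1389]
tcp_rot: [-0.0, -0.664, 0.748, -0.0]
ft_force: [-5.9, 0.3, 12.8]
width: 0.707
```

>>> {"method": "apply_moves", "body": {"increments": [[0,0,0,0,0,-0.07],[0,0,0,0,0,-0.14],[0,0,0,0,0,-0.21],[0,0,-0.02,0,0,-0.28],[0,0,-0.05,0,0,-0.36]]}}

```text
clock: 6.15
tool_pos: [0.6249, -0.2389, 0.1396]
tcp_rot: [-0.0, 0.788, -0.616, 0.001]
ft_force: [-1.1, 1.9, 8.9]
width: 0.706
```

```bash
python3 - <<'E'
from h import *
s=r.observe();print(s['joint_positions'],s['tool_pos'],s['ft_force'],s['ft_torque'],s['effort'])
f=grab('wrist','w2.png')
E
```

```text
[-4.00117815e-01  3.91072620e-01  1.82341312e+00  2.88369448e-04
  9.25623425e-01  2.49843535e+00] [ 0.62488649 -0.23891329  0.13960704] [-1.13946778  1.85307126  8.9458858 ] [ 0.25772167  0.49372994 -0.15964945] [ -0.34873978 -68.57673883 -37.45904446  -0.23326028  -0.62784087
   1.27717037]
```

>>> {"method": "apply_moves", "body": {"increments": [[0,0,-0.03,0,0,-0.1],[0,0,-0.06,0,0,-0.2],[0,0,-0.09,0,0,-0.3],[0,0,-0.12,0,0,-0.4],[0,0,-0.15,0,0,-0.5],[0,0,-0.18,0,0,-0.6],[0,0,-0.2,0,0,-0.7],[0,0,-0.23,0,0,-0.8],[0,0,-0.26,0,0,-0.9]]}}

```text
clock: 7.32
tool_pos: [0.6249, -0.2389, 0.1418]
tcp_rot: [0.0, 0.977, -0.212, 0.001]
ft_force: [0.0, 0.5, 3.4]
width: 0.708
```

```bash
python3 - <<'E'
from h import *
s=r.observe();print(s['joint_positions'][5],s['tool_pos'],s['ft_force'],s['ft_torque'])
g=np.load('/tmp/side.npz')
f=grab('side')
for q in (g,f):
    q={k:q[k] for k in q}
    W=cloud(q);im=q['image'];print(W[225:250:3,337].round(3).tolist())
I=np.hstack([g['image'][190:320,270:400],f['image'][190:320,270:400]]);cv2.imwrite('pics/cmp.png',cv2.resize(I,None,fx=3,fy=3))
E
```

```text
1.5976253795191526 [ 0.62489195 -0.23889182  0.14180221] [0.03418948 0.4809829  3.3807608 ] [ 0.19010223  0.11090373 -0.06376432]Traceback (most recent call last):
  File "<stdin>", line 6, in <module>
    return format.read_array(
           ~~~~~~~~~~~~~~~~~^
        bytes,
        ^^^^^^
    ...<2 lines>...
        max_header_size=self.max_header_size
        ^^^^^^^^^^^^^^^^^^^^^^^^^^^^^^^^^^^^
    )
    ^
    data = _read_bytes(fp, read_size, "array data")
    r = fp.read(size - len(data))
    data = self._read1(n)
    self._update_crc(data)
    ~~~~~~~~~~~~~~~~^^^^^^
    raise BadZipFile("Bad CRC-32 for file %r" % self.name)
zipfile.BadZipFile: Bad CRC-32 for file 'image.npy'
```

Force follows the thread (3.4 N, torque eased), so the lid is climbing with the tool. I'll keep turning at the thread's pitch.

>>> {"method": "apply_moves", "body": {"increments": [[0,0,-0.04,0,0,-0.15],[0,0,-0.09,0,0,-0.3],[0,0,-0.13,0,0,-0.45],[0,0,-0.17,0,0,-0.6],[0,0,-0.21,0,0,-0.75],[0,0,-0.26,0,0,-0.9],[0,0,-0.3,0,0,-1.05],[0,0,-0.34,0,0,-1.2],[0,0,-0.39,0,0,-1.35],[0,0,-0.43,0,0,-1.5]]}}

```text
clock: 8.62
tool_pos: [0.6245, -0.2384, 0.1459]
tcp_rot: [-0.0, 0.86, 0.511, 0.0]
ft_force: [-0.4, 5.2, 6.5]
width: 0.706
```

```bash
python3 - <<'E'
from h import *
s=r.observe();print(s['joint_positions'][5],s['tool_pos'],s['ft_force'],s['ft_torque'])
f=grab('side');g=cv2.imread('pics/b.png')
I=np.hstack([g[170:320,260:400],f['image'][170:320,260:400]]);cv2.imwrite('pics/cmp.png',cv2.resize(I,None,fx=2.8,fy=2.8))
E
```

```text
0.09783956580101773 [ 0.62450321 -0.23839666  0.14589378] [-0.44185734  5.24038551  6.4713797 ] [ 0.82091012  0.23382325 -0.21880539]
```

View pics/cmp.png

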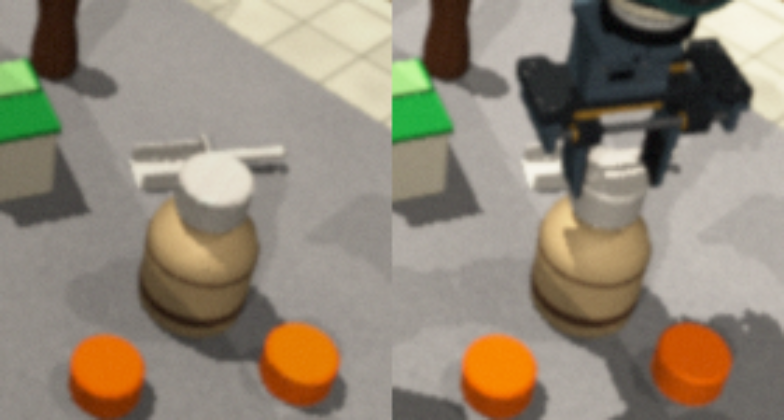

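The picture pair shows the crock standing unchanged and the lid's lower edge slightly higher, with the fingers closed on the lid. Continuing.

>>> {"method": "apply_moves", "body": {"increments": [[0,0,-0.05,0,0,-0.15],[0,0,-0.1,0,0,-0.3],[0,0,-0.15,0,0,-0.45],[0,0,-0.19,0,0,-0.6],[0,0,-0.23,0,0,-0.75],[0,0,-0.28,0,0,-0.9],[0,0,-0.32,0,0,-1.05],[0,0,-0.36,0,0,-1.2],[0,0,-0.41,0,0,-1.35],[0,0,-0.45,0,0,-1.5]]}}

```text
clock: 9.93
tool_pos: [0.6242, -0.2382, 0.1501]
tcp_rot: [-0.0, 0.281, 0.96, 0.0]
ft_force: [-1.8, 4.5, 5.0]
width: 0.708
```

>>> {"method": "apply_moves", "body": {"increments": [[0,0,-0.04,0,0,-0.15],[0,0,-0.09,0,0,-0.3],[0,0,-0.13,0,0,-0.45],[0,0,-0.17,0,0,-0.6],[0,0,-0.21,0,0,-0.75],[0,0,-0.26,0,0,-0.9],[0,0,-0.3,0,0,-1.05]]}}

```text
clock: 10.8
tool_pos: [0.6241, -0.2383, 0.1533]
tcp_rot: [-0.0, -0.238, 0.971, 0.0]
ft_force: [-2.4, 3.6, 6.5]
width: 0.709
```

>>> {"method": "apply_moves", "body": {"increments": [[0,0,-0.04,0,0,-0.15],[0,0,-0.09,0,0,-0.3],[0,0,-0.13,0,0,-0.46],[0,0,-0.13,0,0,-0.46]]}}

```text
clock: 11.3
tool_pos: [0.6242, -0.2388, 0.1547]
tcp_rot: [-0.0, -0.452, 0.892, -0.0]
ft_force: [-2.9, 1.1, 6.6]
width: 0.703
```

```bash
python3 - <<'E'
from h import *
s=r.observe();print(s['joint_positions'],s['tool_pos'],s['ft_force'],s['ft_torque'])
E
```

```text
[-4.00181463e-01  3.72113766e-01  1.81820209e+00 -1.47871615e-04
  9.51262429e-01 -2.90998831e+00] [ 0.6241913  -0.23877671  0.15468468] [-2.92050036  1.06184308  6.60276451] [0.19232721 0.70612134 0.11130521]
```

>>> {"method": "apply_moves", "body": {"increments": [[0,0,-0.1,0,0,0],[0,0,-0.2,0,0,0],[0,0,-0.2,0,0,0]]}}

```text
clock: 11.68
tool_pos: [0.6241, -0.2387, 0.1561]
tcp_rot: [-0.0, -0.452, 0.892, 0.0]
ft_force: [-0.4, 0.6, -0.2]
width: 0.71
```

>>> {"method": "apply_moves", "body": {"increments": [[0,0,-0.1,0,0,0],[0,0,-0.2,0,0,0],[0,0,-0.2,0,0,0]]}}

```text
clock: 12.05
tool_pos: [0.6242, -0.2387, 0.1583]
tcp_rot: [-0.0, -0.452, 0.892, 0.0]
ft_force: [-0.9, 0.2, -0.8]
width: 0.71
```

>>> {"method": "apply_moves", "body": {"increments": [[0,0,-0.1,0,0,0],[0,0,-0.15,0,0,0],[0,0,-0.15,0,0,0]]}}

```text
clock: 12.42
tool_pos: [0.6243, -0.2388, 0.1599]
tcp_rot: [0.0, -0.452, 0.892, -0.0]
ft_force: [-0.8, 0.7, -1.0]
width: 0.709
```

Only about 1 N over 5 mm of lift, so the thread has let go. Lifting on.

>>> {"method": "apply_moves", "body": {"increments": [[0,0,-0.4,0,0,0],[0,0,-0.8,0,0,0],[0,0,-1.2,0,0,0],[0,0,-1.8,0,0,0],[0,0,-2.5,0,0,0],[0,0,-3.5,0,0,0],[0,0,-5,0,0,0],[0,0,-6,0,0,0],[0,0,-6,0,0,0]]}}

```text
clock: 13.55
tool_pos: [0.6247, -0.239, 0.221]
tcp_rot: [0.001, -0.452, 0.892, -0.001]
ft_force: [0.6, -0.1, -1.5]
width: 0.707
```

```bash
python3 - <<'E'
from h import *
s=r.observe();print(s['joint_positions'],s['tool_pos'],s['tcp_rot'],s['ft_force'],s['ft_torque'])
f=grab('side');cv2.imwrite('pics/c2.png',cv2.resize(f['image'][100:340,180:440],None,fx=2.3,fy=2.3))
E
```

```text
[-4.00177437e-01  2.97560638e-01  1.78444539e+00  1.76989062e-05
  1.05781478e+00 -2.90920467e+00] [ 0.62471169 -0.23895083  0.22097855] [ 5.77636867e-04 -4.52093428e-01  8.91970149e-01 -6.71752567e-04] [ 0.5743734  -0.0569825  -1.47614384] [ 0.06299878  0.09643421 -0.00605449]
```

View pics/c2.png

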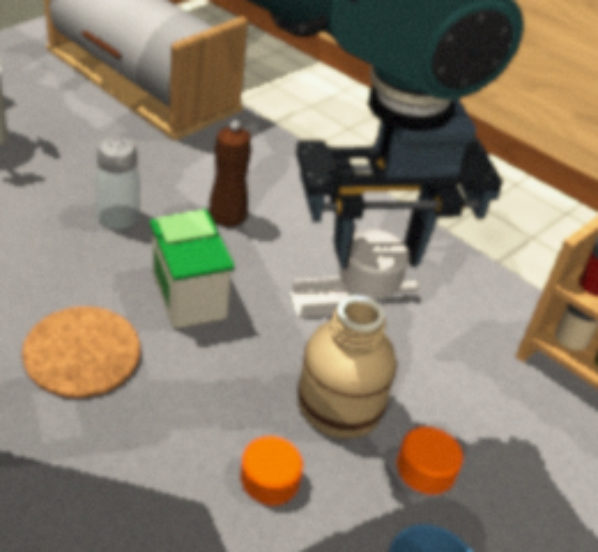

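The lid is held flat above the open crock neck, with the crock standing and the trivet at lower left. Moving to the trivet.

>>> {"method": "apply_moves", "body": {"increments": [[-1,3,0,0,0,0.1],[-2,6,0,0,0,0.2],[-3,9.5,0,0,0,0.32],[-4.2,13,0,0,0,0.44],[-5.4,16.5,0,0,0,0.56],[-6.6,20,0,0,0,0.68],[-7.8,23.5,0,0,0,0.8],[-9,27,0,0,0,0.9],[-10,30.5,0,0,0,0.94],[-10,30.5,0,0,0,0.94]]}}

```text
clock: 14.85
tool_pos: [0.4359, 0.0234, 0.2193]
tcp_rot: [-0.0, 0.0, 1.0, 0.0]
ft_force: [1.3, -0.9, -2.0]
width: 0.708
```

```bash
python3 - <<'E'
from h import *
s=r.observe();print(s['joint_positions'],s['tool_pos'],s['tcp_rot'],s['ft_force'])
f=grab('wrist','w3.png');W=cloud(f)
hsv=cv2.cvtColor(f['image'],cv2.COLOR_BGR2HSV)
m=(np.abs(W[...,2]-.01)<.012)&(hsv[...,1]>90)&(hsv[...,0]<20)&(np.hypot(W[...,0]-.428,W[...,1]-.0235)<.1)
p=W[m];print(len(p),p.min(0),p.max(0))
E
```

```text
[ 2.05248412e-04 -9.88792733e-02  2.22733732e+00  1.63894000e-04
  1.01380844e+00 -1.57048781e+00] [0.43592135 0.02343012 0.21933389] [-3.36933274e-04  9.49779924e-05  9.99999936e-01  6.94596645e-05] [ 1.25737889 -0.85791824 -1.95009236]
6381 [ 0.35309841 -0.04996639  0.00706307] [0.47890081 0.09839683 0.01333553]
```

>>> {"method": "apply_moves", "body": {"increments": [[0,0,4,0,0,0],[0,0,8,0,0,0],[0,0,12,0,0,0],[0,0,15,0,0,0],[0,0,17,0,0,0],[0,0,18.5,0,0,0],[0,0,19.3,0,0,0],[0,0,19.3,0,0,0]]}}

```text
clock: 15.9
tool_pos: [0.4375, 0.0221, 0.0266]
tcp_rot: [-0.0, 0.001, 1.0, -0.0]
ft_force: [0.1, 0.7, -1.3]
width: 0.705
```

>>> {"method": "apply_moves", "body": {"increments": [[0,0,0.2,0,0,0],[0,0,0.4,0,0,0],[0,0,0.6,0,0,0],[0,0,0.6,0,0,0]]}}

```text
clock: 16.4
tool_pos: [0.4373, 0.0223, 0.0207]
tcp_rot: [-0.0, 0.001, 1.0, 0.0]
ft_force: [-0.7, -1.0, -0.9]
width: 0.709
```

>>> {"method": "apply_moves", "body": {"increments": [[0,0,0.1,0,0,0],[0,0,0.2,0,0,0],[0,0,0.3,0,0,0],[0,0,0.3,0,0,0]]}}

```text
clock: 16.9
tool_pos: [0.4373, 0.0222, 0.0176]
tcp_rot: [-0.0, 0.001, 1.0, -0.0]
ft_force: [-0.5, 1.1, -0.4]
width: 0.71
```

>>> {"method": "apply_moves", "body": {"increments": [[0,0,0.05,0,0,0],[0,0,0.1,0,0,0],[0,0,0.1,0,0,0]]}}

```text
clock: 17.27
tool_pos: [0.4373, 0.0222, 0.0167]
tcp_rot: [-0.0, 0.001, 1.0, -0.0]
ft_force: [-0.6, -0.1, -2.2]
width: 0.708
```

>>> {"method": "apply_moves", "body": {"increments": [[0,0,0.07,0,0,0],[0,0,0.15,0,0,0],[0,0,0.15,0,0,0]]}}

```text
clock: 17.65
tool_pos: [0.4374, 0.0222, 0.0156]
tcp_rot: [-0.0, 0.001, 1.0, -0.0]
ft_force: [-4.7, -0.4, 14.1]
width: 0.707
```

Contact with the trivet (14 N). Opening the fingers in stages, then retreating straight up.

>>> {"method": "apply_moves", "body": {"increments": [[0,0,-0.05,0,0,0],[0,0,-0.05,0,0,0]], "squeeze": 10}}

```text
clock: 17.9
tool_pos: [0.4373, 0.0222, 0.0157]
tcp_rot: [0.0, 0.001, 1.0, 0.0]
ft_force: [1.0, -0.3, -1.0]
width: 0.72
```

>>> {"method": "apply_moves", "body": {"increments": [[0,0,0,0,0,0],[0,0,0,0,0,0],[0,0,0,0,0,0],[0,0,0,0,0,0],[0,0,0,0,0,0]], "hand": -1}}

```text
clock: 18.52
tool_pos: [0.4374, 0.0222, 0.0157]
tcp_rot: [0.0, 0.001, 1.0, -0.0]
ft_force: [-0.2, 0.8, 0.5]
width: 1.002
```

>>> {"method": "apply_moves", "body": {"increments": [[0,0,-1,0,0,0],[0,0,-3,0,0,0],[0,0,-6,0,0,0],[0,0,-10,0,0,0],[0,0,-15,0,0,0],[0,0,-20,0,0,0],[0,0,-20,0,0,0],[0,0,-20,0,0,0]]}}

```text
clock: 19.52
tool_pos: [0.4369, 0.0222, 0.2156]
tcp_rot: [0.0, 0.001, 1.0, 0.0]
ft_force: [0.6, 0.4, -0.0]
width: 0.998
```

```bash
python3 - <<'E'
from h import *
s=r.observe();print(s['tool_pos'],s['ft_force'],s['width'])
f=grab('side');w=grab('wrist')
for q in(f,w):
    W=cloud(q);Z=W[...,2]
    m=(Z>.043)&(Z<.056)&(np.hypot(W[...,0]-.437,W[...,1]-.022)<.05)
    p=W[m];print(len(p),p.mean(0),cv2.minEnclosingCircle(p[:,:2].astype(np.float32)))
    A=np.c_[p[:,:2],np.ones(len(p))];print('tilt',np.linalg.lstsq(A,p[:,2],rcond=None)[0][:2])
cv2.imwrite('pics/c3.png',cv2.resize(f['image'][100:340,150:440],None,fx=2.3,fy=2.3))
E
```

```text
[0.43691829 0.02222577 0.21564203] [ 0.5808636   0.38268282 -0.01568502] 0.9984047318427446
330 [0.43420371 0.01893317 0.05039241] ((0.4362401068210602, 0.020561249926686287), 0.03401891514658928)
tilt [0.01938755 0.02703665]
1824 [0.43588232 0.02151152 0.04890739] ((0.4374428987503052, 0.021555844694375992), 0.033255498856306076)
tilt [ 0.00809463 -0.0001214 ]
```

View pics/c3.png

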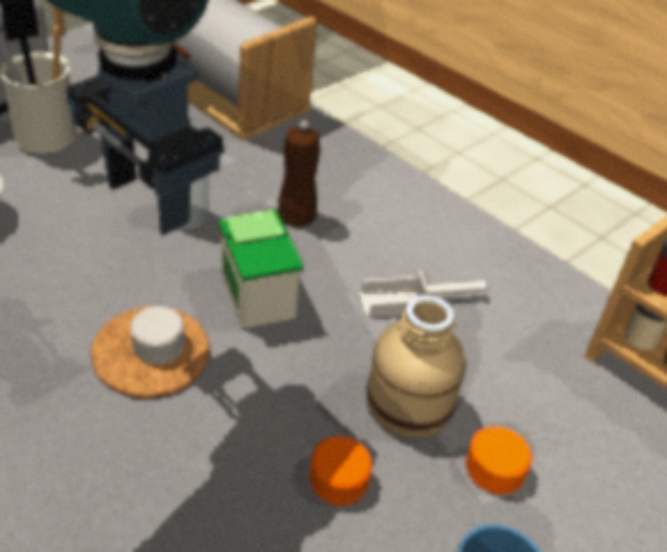

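The lid lies flat on the trivet at (158,335), the crock stands open at (417,370), and the gripper is clear. Handing in.

```bash
python3 -c "
from workcell import r
print(r.job_done())"
```

```text
the job is handed in; nothing more can be done
None
```

The crock is open and its lid lies flat on the cork trivet; I handed the job in at about 19.6 s on the robot's clock, and no verdict is given.

**How it went:** One grip at 60 N with a light downward press was enough. I turned the lid about 0.92 turn anticlockwise, rising with the thread, so no regrip was needed. It then came up with about 1 N of pull, and I lowered it onto the trivet until it touched (14 N) before opening the fingers.

**Last checks:**
- **Lid:** it is about 9 mm from the trivet's centre, its top is about 49 mm over the counter, and the wrist camera puts its tilt below 0.01 rad. The side camera's depth is coarser and gave about 0.03 rad, still within the limit.
- **Crock:** in the picture it stands upright and looks to be where it was. I did not measure its final position.
- **Other things:** those in the last side view look undisturbed. That view was cropped, so I did not check all of them.
- **Gripper:** it is open and about 0.2 m above the trivet, touching nothing.

One script stopped on a file error of my own during the turning. It had no effect on the arm or the scene.

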